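Wedge the rocking inlaid chest

ROBOT

A 6-joint arm with a two-finger parallel gripper is mounted at the origin on the work surface. World frame = base frame: x ahead of the robot, y to its left, z up, the work surface at z = 0. Lengths are in m, angles in rad, forces in N, time in s.
With the tool pointing down it reaches from about 0.275 to 0.725 m from the base axis. Payload 5.6 kg.
Tool frame: the origin (TCP) lies on the centre line of the jaws, within the pads' length; the fingertips stand manip.finger_overhang ahead of it and the grasp point (between the pads) lies 2 mm behind it (manip.finger_overhang is the distance from the TCP to the fingertips, in m); z points along the fingers, y is the line along which they close (so a half turn about z gives the same grasp; the last joint's range is limited). The gripper opens to 85 mm and grips with 20 to 120 N. Pads are 22 mm wide; open, the fingers measure 114 mm over their backs; the gripper's body (76 mm by 85 mm) begins 54 mm behind the grasp point. The pads swing forward as they close: fully open they stand 13 mm farther back than shut.
Start: joints at [-0.825, 0.255, 0.108, 0, -1.424, -0.285], TCP at [0.245, -0.493, 0.248] pointing down, gripper open.
Joint ranges: [-2.95, 2.95], [-1.21, 1.97], [-1.09, 1.5], [-2.87, 1.71], [-2.94, -0.07], [-3.05, 3.05]. Speed limits (rad/s): [2.57, 2.57, 3.14, 3.14, 3.14, 3.14].

INTERFACE

Orientations are given as a rotation vector (axis times angle).
In Python, from cell import manip gives the robot as it stands. The module is installed in compiled form; this text tells all that it offers.
- The arm moves only by the tool send_rows, never from a script. Its argument "steps" is a list of rows, each an object with "grip": the opening, from -1 (shut) to 1 (fully open); "travel": the shift along the tool's x, y, z in units of 30 mm (1.0 is 30 mm), a list of three; "dr": the turn, a rotation vector about the tool's x, y, z in units of 6 degrees (1.0 is 6 degrees), a list of three. A call has 1 to 8 rows; each row is the pose to reach, as a shift and turn from the pose commanded when the call began, along the tool's axes at that moment; what a row does not reach only later rows make up. A row lasts 1/8 s, in which the tool goes at most 62.5 mm and 10.7 degrees, less where a joint would pass 70% of its speed; a pose out of reach is approached as far as the arm can. A call with a gripper value outside its range is refused whole. The fingers move at their own pace and stop on an object; the grip force is fixed at half the most. Time passes only in rows, so rows that repeat a pose let the fingers close. It gives the time, the measured TCP pose, the force, the opening and the grip force at its end, in the units of the state.
- manip.read_state(): the state, without advancing time (a new reading comes with each control period).
- manip.read_camera(name): name is "scene" or "top" or "wrist"; returns the picture (400x640x3 uint8, red, green, blue); there is no depth.
- manip.calibration(name): a dict with "camera_matrix" (3x3 intrinsics, pixels), "k1" (the pictures are not rectified: a ray, as slopes to the right and down, at radius r is drawn at 1 + k1 r^2 times it, then the intrinsics apply), "pose" (4x4, takes a point from camera to world coordinates); the wrist camera has in their place "tool_from_camera" (4x4, takes a point from camera to tool coordinates, whose origin is the TCP and whose axes are the flange's). Camera axes: x right, y down, z forward; pixel columns grow to the right and rows downward; lengths in m; the calibration is good to about 2 mm. A picture is of the moment at which its call begins: read the wrist's pose just before it. calibration takes no time and is no camera call.
- manip.finish_job(): hands the job in; it is judged then, once.
Trained networks look in the newest picture that a camera, given by its name, has taken for a name from the list of things; names that differ only in an ending like _2 or _b are one class to them, and where a whole thing is asked for, a point or a joint stands for the part that bears it (a point fixed in the world has none). Each returns a list of dicts, best first, with "conf" (0 to 1); they miss things now and then, are a little off and sometimes report something else, mostly with a low value. They report only what shows in the picture. A call takes as long as a camera call. They do not tell look-alikes from the thing itself.
- manip.look_for(target, camera): "xy" ([column, row] in pixels, amid what is visible of it).
The state is a dict: "t": time; "joint_pos": joint angles; "qd": joint speeds; "tau": joint torques, N m; "tcp_pos": TCP position; "tool_rot": TCP orientation; "force": force on the tool from outside, world axes, zero at the start; "wrist_torque": the same for the moment, N m; "width": finger opening in m; "gripper_force": force on a finger pad.
Only numpy, scipy, OpenCV 4.12 (cv2) and the standard library are available. Lean on these libraries where they do the work, as an engineer would, in place of code of your own. Each camera call takes 0.05 s, during which the arm holds its last target. There are 200 camera calls.

TASK

The small inlaid chest rocks because the leg at its far right corner, seen from the robot, is too short. Using only touch and pushing, with nothing picked up, push the loose wooden wedge along the table, thin end first, under that short leg until the chest no longer rocks, leaving the chest standing level where it is and the other things alone. Then press down on the chest's top right over that leg, firmly with about 10 N, to prove that it does not rock, and finish while still holding that press.

Things in the scene. Friction and masses are not known exactly. Their poses are not given: they have to be found in the camera images.
- chest: Inlaid wooden chest, about 2 kg, loose: closed case 200 (x) by 260 (y) mm, flat top 135 mm above the table, case underside 45 mm above it. Legs 20 mm square, centred at x = +-86, y = +-116 mm. Origin: centre of the chest at the level of the full-length feet, z up; a brass clasp marks the -x side. It stands level on three legs; it slides if pushed sideways with some 7 N or more.
- chest_corner (a point): The point on the chest's flat top straight above the short leg's centre, 135 mm above the table, 14 mm from the two nearest edges: where to press. Unwedged, a press of about 3 N or more here rocks the chest down onto the short leg (3 to 6 degrees); it rocks back when let go. Axes as the chest's.
- under_short_leg (a point): The point straight below the short leg's centre (chest x = +86, y = -116 mm: far right from the robot), at the level of the full-length feet: the wedge goes here, coming in roughly along the chest's +y. While the chest stands level this leg ends 7 to 13 mm above the table; how much is not reported and must be felt. Axes as the chest's.
- wedge: Light wooden wedge lying to the right of the chest, 140 long (x), 50 wide (y), about 100 g. Origin: centre of its underside. Height falls evenly from 24 mm at the blunt end (x = -70) to 3 mm at the thin end (x = +70), which points roughly at the short leg. It slides with about 1 N; once it meets the leg the resistance climbs steeply within a few mm, and it then stays where it is left.
- glue_jar: Bystander: amber jar, 60 mm across and 75 mm tall, standing to the left of the chest. Origin at the centre of its underside.
- chisel: Bystander: hand tool with wooden handle, 190 mm long, lying beyond the chest; origin under its middle.
- small_frame: Bystander: square dark wooden frame 130 by 130 mm, 14 mm thick, lying flat to the right of the wedge. Origin at the centre of its underside.
Things that resemble listed ones, but are neither listed nor needed, are in the scene too. Of the things like the wedge, leave any that is blue or pink; of the rest the larger one is meant.

How it is judged:
On the way:
1. the wedge has been pushed under the short leg, with the fingers off the chest (x of under_short_leg in the frame of wedge between -0.03 and 0.072 m and y of under_short_leg in the frame of wedge between -0.028 and 0.028 m and contact force between the fingers and chest below 0.5 N and angle between chest's own z axis and vertical below 0.012 rad), for 0.2 s.
At the end, for the whole second after the job is handed in: Wedge flat on the table under the short leg (leg centre over it, within 28 mm of its centre line); fingers press the chest's top with 4.5 to 40 N within 35 mm of the point over that leg; under the press the chest rests level within 0.012 rad, less than 30 mm from where it stood (x of under_short_leg in the frame of wedge between -0.03 and 0.072 m and y of under_short_leg in the frame of wedge between -0.028 and 0.028 m and height (world z) of wedge below 0.006 m and angle between chest's own z axis and vertical below 0.012 rad and distance of chest from where it was at the start of the episode below 0.03 m and linear speed of chest below 0.01 m/s and contact force between the fingers and chest between 4.5 and 40 N and horizontal distance between the grasp point and chest_corner below 0.035 m and z of the grasp point in the frame of chest_corner above 0.004 m); the arm keeps its last pose, push and grip.
It fails at once if the wedge is lifted off the table by more than 12 mm (height (world z) of wedge above 0.012 m).
It fails at once if the chest is lifted by more than 15 mm (height (world z) of chest above 0.015 m).
It fails at once if the chest is shoved more than 40 mm (distance of chest from where it was at the start of the episode above 0.04 m).
It fails at once if the chest is pressed with more than 60 N (contact force between the fingers and chest above 60 N).
It fails at once if a bystander is moved more than 30 mm (distance of any of glue_jar, chisel, small_frame from where it was at the start of the episode above 0.03 m).
It also fails if it takes over 51 s, if anything falls off the work surface, if the arm or the gripper's body presses on something with over 40 N, if the wrist force passes 120 N, or if a joint passes its speed limit or range.

## Working session

There is one attempt and no reset: what is moved stays moved. The work goes in short steps, Python scripts to look and compute and a tool call to move; the robot and the scene stay as the last step left them, time stands still between calls to the robot, and variables do not carry over. Pictures are saved under pics/ and viewed, at most 10 in all, crops included, and the job is handed in when it is done.

Besides the shell and the picture viewer there is one more tool, called after "Call:" as name([rows], argument=value, ...), one row to a line, values as JSON. send_rows: Moves the arm, as the interface text tells. Its arguments: {"type":"object","properties":{"steps":{"type":"array"}},"required":["steps"]}

```bash
mkdir -p pics
cat > h.py <<'E'
import numpy as np, cv2
from cell import manip
from scipy.spatial.transform import Rotation as R
def calib(cam, st=None):
    c=manip.calibration(cam); K=np.array(c["camera_matrix"]);k=c["k1"]
    if "pose" in c: T=np.array(c["pose"])
    else:
        W=np.eye(4);W[:3,:3]=R.from_rotvec(st["tool_rot"]).as_matrix();W[:3,3]=st["tcp_pos"];T=W@np.array(c["tool_from_camera"])
    return K,k,T
def p2w(uv,z,cam,st=None):
    K,k,T=calib(cam,st)
    n=cv2.undistortPoints(np.array(uv,float).reshape(-1,1,2),K,np.array([k,0,0,0.])).reshape(-1,2)
    d=np.c_[n,np.ones(len(n))]@T[:3,:3].T
    return T[:3,3]+d*((z-T[2,3])/d[:,2:3])
def w2p(P,cam,st=None):
    K,k,T=calib(cam,st); Q=(np.asarray(P,float)-T[:3,3])@T[:3,:3]
    return cv2.projectPoints(Q,np.zeros(3),np.zeros(3),K,np.array([k,0,0,0.]))[0].reshape(-1,2)
E
python3 - <<'E'
from h import *
st=manip.read_state(); print(st, manip.finger_overhang)
for c in("top","scene"):
    im=manip.read_camera(c); cv2.imwrite(f"pics/{c}0.png",im[:,:,::-1])
    for n in("chest","wedge","small_frame","glue_jar","chisel"):
        print(c,n,[(np.round(d["xy"]),round(d["conf"],2)) for d in manip.look_for(n,c)][:4])
    print(calib(c)[2].round(3).tolist())
E
```

```text
{'t': 0.0, 'joint_pos': array([-8.25409565e-01,  2.55777022e-01,  1.07004104e-01, -4.68407228e-04,
       -1.42392837e+00, -2.84634942e-01]), 'qd': array([-0.00107544, -0.00065681, -0.00049202,  0.00096341, -0.00160301,
       -0.00021145]), 'tau': array([-2.36279329e-04, -3.86626267e+01,  2.37930250e+01,  5.36484316e+00,
       -6.27700734e-03,  1.85290895e-05]), 'tcp_pos': array([ 0.24439994, -0.49219084,  0.24738074]), 'tool_rot': array([ 7.17134334e-01, -3.05809619e+00, -2.96211139e-03]), 'force': array([-0.05460557,  0.25403434, -0.02470588]), 'wrist_torque': array([-0.01153508, -0.03926127,  0.06589256]), 'gripper_force': 0.0, 'width': 0.08542908073046772} 0.017
top chest [(array([250., 229.]), 0.93)]
top wedge [(array([336., 204.]), 0.98), (array([343., 163.]), 0.95), (array([338., 249.]), 0.81), (array([391., 180.]), 0.78)]
top small_frame [(array([460., 210.]), 0.75), (array([292., 141.]), 0.49)]
top glue_jar [(array([460., 212.]), 0.6), (array([249., 232.]), 0.42)]
top chisel [(array([294., 146.]), 0.65)]
[[-0.003, -0.997, 0.08, 0.506], [-1.0, 0.003, -0.0, -0.006], [0.0, -0.08, -0.997, 1.293], [0.0, 0.0, 0.0, 1.0]]
scene chest [(array([322., 148.]), 0.7), (array([368., 117.]), 0.63)]
scene wedge [(array([289., 274.]), 0.7), (array([302., 221.]), 0.65), (array([332., 242.]), 0.61), (array([263., 198.]), 0.56)]
scene small_frame [(array([221., 310.]), 0.62)]
scene glue_jar [(array([369., 116.]), 0.7)]
scene chisel [(array([368., 221.]), 0.55)]
[[0.836, 0.464, -0.295, 1.018], [0.549, -0.69, 0.472, -0.697], [0.016, -0.556, -0.831, 1.275], [0.0, 0.0, 0.0, 1.0]]
```

View pics/top0.png

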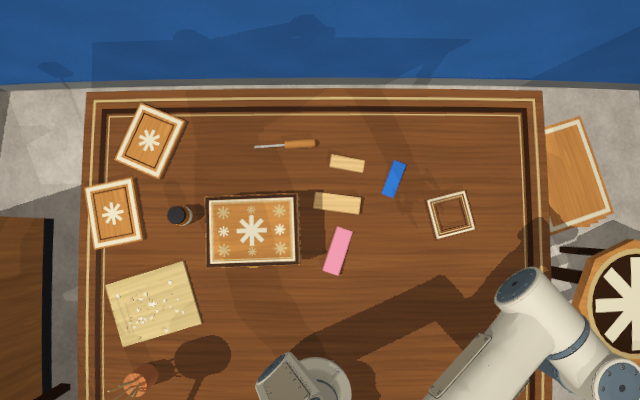

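View pics/scene0.png

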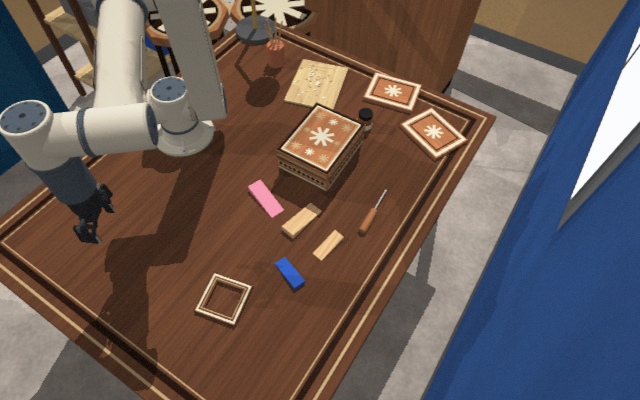

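The top view shows the chest at (252,230) with its short-leg corner at about (297,195). There are four wedge-like things: blue (394,179), pink (338,250), small plain (347,163) and larger plain (338,203). The larger plain one fits, because it is neither blue nor pink, is the bigger of the rest, and points at the short leg. I'll confirm with an enlarged crop.

Run:
```python
from h import *
im=cv2.imread("pics/top0.png")[145:285,195:395]
im=cv2.resize(im,None,fx=4,fy=4,interpolation=cv2.INTER_CUBIC);cv2.imwrite("pics/crop1.png",im)
h=cv2.cvtColor(cv2.imread("pics/top0.png"),cv2.COLOR_BGR2HSV)
print(h[203,340],h[200,318],h[163,347])
print(p2w([[338,203],[347,163]],0.01,"top").round(3))
```

```text
[ 19 109 235] [ 18 124 166] [ 19 110 227]
[[ 0.58  -0.073  0.01 ]
 [ 0.704 -0.102  0.01 ]]
```

View pics/crop1.png

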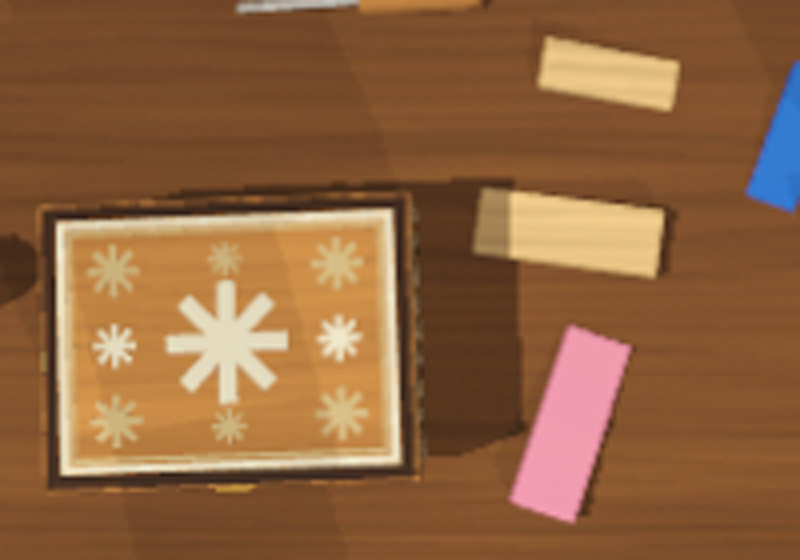

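The crop confirms it: the large plain wedge has corners at crop (483,187), (665,209), (656,278) and (473,252). Its thin, shaded end points left toward the chest's corner at crop (412,191).

Run:
```python
from h import *
f=lambda c:np.array(c)/4+[195,145]-0.375
w=np.array([[483,187],[665,209],[656,278],[473,252]]);zs=[.003,.024,.024,.003]
W=np.array([p2w([f(a)],z,"top")[0] for a,z in zip(w,zs)]);print(W.round(4))
L=np.linalg.norm
print("len",L(W[0]-W[1]),L(W[3]-W[2]),"wid",L(W[0]-W[3]),L(W[1]-W[2]))
c=W.mean(0)[:2]; d=W[[0,3]].mean(0)-W[[1,2]].mean(0); print("wedge",c,"ang",np.degrees(np.arctan2(d[1],d[0])))
C=p2w(f([[38,207],[412,191],[420,475],[48,487]]),.135,"top");print(C.round(4),L(C[0]-C[1]),L(C[1]-C[2]))
cc=C.mean(0)[:2]; e=(C[0]+C[3]-C[1]-C[2]); a=np.arctan2(e[1],e[0])-np.pi/2
Rm=np.array([[np.cos(a),-np.sin(a)],[np.sin(a),np.cos(a)]])
leg=cc+Rm@[.086,-.116];print("chest",cc,np.degrees(a),"leg",leg)
wa=np.arctan2(d[1],d[0]);Rw=np.array([[np.cos(wa),-np.sin(wa)],[np.sin(wa),np.cos(wa)]])
print("leg in wedge",Rw.T@(leg-c),"blunt end",c-Rw@[.07,0])
```

```text
[[ 0.6164 -0.0036  0.003 ]
 [ 0.5973 -0.1424  0.024 ]
 [ 0.5448 -0.135   0.024 ]
 [ 0.566   0.0043  0.003 ]]
len 0.14164279170430844 0.14237998647313693 wid 0.05101191006952536 0.053091265979054496
wedge [ 0.58110629 -0.06917925] ang 81.76890141585949
[[0.5919 0.3076 0.135 ]
 [0.6024 0.0456 0.135 ]
 [0.4062 0.0401 0.135 ]
 [0.3976 0.2978 0.135 ]] 0.2622082338801979 0.19622231195061543
chest [0.49951182 0.1727764 ] 2.1102683114896705 leg [0.58972494 0.06002183]
leg in wedge [0.12910404 0.00996735] blunt end [ 0.57108466 -0.13845816]
```

```bash
cat >> h.py <<'E'
def plan(pos,heading_x=None):
    """travel/dr units to bring TCP to pos with tool x at heading (deg), tool down"""
    st=manip.read_state();Rm=R.from_rotvec(st["tool_rot"]).as_matrix()
    t=Rm.T@(np.array(pos)-st["tcp_pos"])/.03
    a=np.radians(heading_x); x=np.array([np.cos(a),np.sin(a),0]);z=np.array([0,0,-1.]);G=np.c_[x,np.cross(z,x),z]
    d=np.degrees(R.from_matrix(Rm.T@G).as_rotvec())/6
    print("t",round(st["t"],2),"tcp",st["tcp_pos"].round(4),"F",st["force"].round(2),"travel",t.round(3),"dr",d.round(3))
E
python3 -c "
from h import *
plan([.5686,-.1735,.13],-94)"
```

```text
t 0.6 tcp [ 0.2446 -0.4926  0.2483] F [-0.66 -0.28  0.72] travel [-14.403   4.724   3.943] dr [-0.     0.    -9.933]
```

Call:
send_rows([
  {"grip": -1,"travel": [-14.4,4.72,3.94],"dr": [0,0,-9.93]},
  {"grip": -1,"travel": [-14.4,4.72,3.94],"dr": [0,0,-9.93]},
  {"grip": -1,"travel": [-14.4,4.72,3.94],"dr": [0,0,-9.93]},
  {"grip": -1,"travel": [-14.4,4.72,3.94],"dr": [0,0,-9.93]},
  {"grip": -1,"travel": [-14.4,4.72,3.94],"dr": [0,0,-9.93]},
  {"grip": -1,"travel": [-14.4,4.72,3.94],"dr": [0,0,-9.93]},
  {"grip": -1,"travel": [-14.4,4.72,3.94],"dr": [0,0,-9.93]},
  {"grip": -1,"travel": [-14.4,4.72,3.94],"dr": [0,0,-9.93]},
])

```text
t: 1.6
tcp_pos: [0.5699, -0.1713, 0.1288]
tool_rot: [2.144, -2.295, -0.002]
force: [0.6, -0.2, -0.3]
width: 0.0001
gripper_force: 0.0
```

```bash
python3 -c "
from h import *
plan([.5686,-.1735,.13],-94);plan([.5686,-.1735,.027],-94)"
```

```text
t 1.6 tcp [ 0.5699 -0.1713  0.1288] F [ 0.58 -0.16 -0.29] travel [ 0.077  0.039 -0.04 ] dr [0.012 0.002 0.018]
t 1.6 tcp [ 0.5699 -0.1713  0.1288] F [ 0.58 -0.16 -0.29] travel [0.078 0.034 3.394] dr [0.012 0.002 0.018]
```

Call:
send_rows([
  {"grip": -1,"travel": [0,0,1.6],"dr": [0,0,0]},
  {"grip": -1,"travel": [0,0,2.8],"dr": [0,0,0]},
  {"grip": -1,"travel": [0,0,3.4],"dr": [0,0,0]},
  {"grip": -1,"travel": [0,0,3.4],"dr": [0,0,0]},
])

```text
t: 2.1
tcp_pos: [0.5675, -0.1736, 0.0266]
tool_rot: [2.141, -2.296, -0.004]
force: [-0.5, 0.6, 1.2]
width: -0.0004
gripper_force: 0.0
```

Run:
```python
from h import *
st=manip.read_state();print(st["tcp_pos"],st["force"])
a=manip.read_camera("wrist");b=manip.read_camera("scene");
b=cv2.resize(b[150:300,200:420],None,fx=2.7,fy=2.7)
cv2.imwrite("pics/w2.png",cv2.resize(a,(480,300))[:,:,::-1]);
c=np.zeros((600,600,3),np.uint8); s=cv2.resize(a,(320,200));c[:200,:320]=s;c[200:200+396,:594]=cv2.resize(b,(594,396));cv2.imwrite("pics/m2.png",c[:,:,::-1])
```

```text
[ 0.56748418 -0.17359474  0.02660262] [-0.48676392  0.5708381   1.15279068]
```

View pics/m2.png

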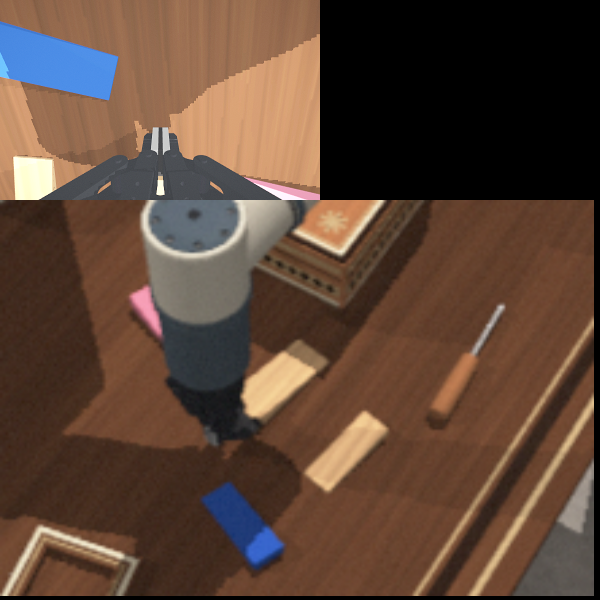

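The gripper is just behind the blunt end and the wedge is undisturbed, with its thin end facing the chest corner. I'll start pushing.

Call:
send_rows([
  {"grip": -1,"travel": [-0.4,0,0],"dr": [0,0,0]},
  {"grip": -1,"travel": [-0.7,0,0],"dr": [0,0,0]},
  {"grip": -1,"travel": [-1.0,0,0],"dr": [0,0,0]},
  {"grip": -1,"travel": [-1.3,0,0],"dr": [0,0,0]},
  {"grip": -1,"travel": [-1.6,0,0],"dr": [0,0,0]},
  {"grip": -1,"travel": [-1.9,0,0],"dr": [0,0,0]},
  {"grip": -1,"travel": [-2.1,0,0],"dr": [0,0,0]},
  {"grip": -1,"travel": [-2.1,0,0],"dr": [0,0,0]},
])

```text
t: 3.2
tcp_pos: [0.5729, -0.1103, 0.0279]
tool_rot: [-2.143, 2.297, 0.001]
force: [1.1, 0.6, 0.1]
width: 0.0002
gripper_force: 0.0
```

Run:
```python
from h import *
a=manip.read_camera("top");b=manip.read_camera("scene");
c=np.zeros((560,800,3),np.uint8)
c[:,:400]=cv2.resize(a[140:280,230:330],(400,560),interpolation=cv2.INTER_CUBIC)
c[:,400:]=cv2.resize(b[140:280,250:350],(400,560),interpolation=cv2.INTER_CUBIC)
cv2.imwrite("pics/m3.png",c[:,:,::-1]);print(manip.read_state()["force"])
```

```text
[-0.36761991 -0.27207556 -0.22053788]
```

View pics/m3.png

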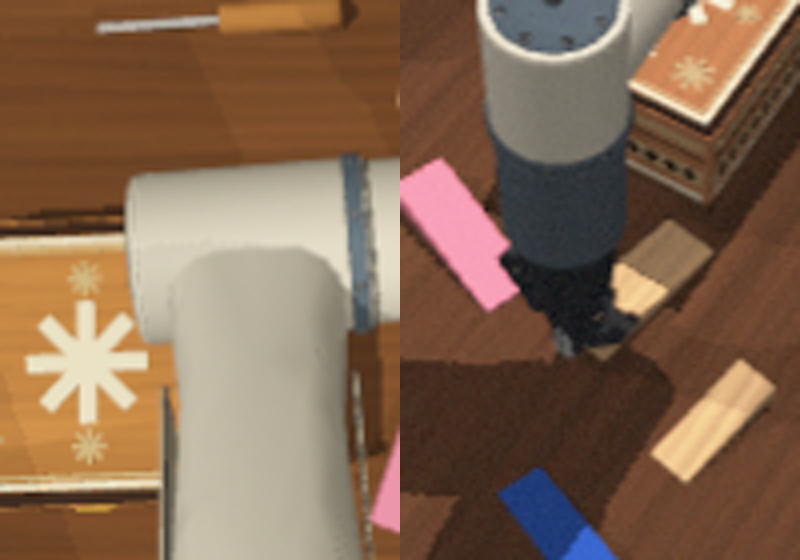

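The wedge is being pushed ahead of the fingers. Its thin corners show at m3 (668,222) and (712,252). I'll compute its pose.

Run:
```python
from h import *
f=lambda c:(np.array(c)-[400,0])/4+[250,140]-.375
A,B=p2w(f([[668,222],[712,252]]),.003,"scene");C=p2w([f([602,359])],0,"scene")[0]
print(A,B,C,np.linalg.norm(A-B))
n=(A-B)[:2];print("heading from thin edge",np.degrees(np.arctan2(n[1],n[0]))-90,"side",np.degrees(np.arctan2(*(B-C)[[1,0]])),"len",np.linalg.norm((B-C)[:2]))
# calibration cross-check: initial thin corners in scene0 vs top
print(w2p([[.6164,-.0036,.003],[.566,.0043,.003],[.602,.0456,.135]],"scene"))
```

```text
[0.56818414 0.03936198 0.003     ] [0.61582471 0.03446619 0.003     ] [ 0.59617709 -0.10179007  0.        ] 0.047891462082341664
heading from thin edge 84.13259381181652 side 81.79473038677634 len 0.13766553008586477
[[321.67824489 210.61966367]
 [310.42217049 201.9458861 ]
 [327.50862806 175.28085741]]
```

Call:
send_rows([
  {"grip": -1,"travel": [-0.3,0,0],"dr": [0,0,0]},
  {"grip": -1,"travel": [-0.6,0,0],"dr": [0,0,0]},
  {"grip": -1,"travel": [-0.9,0,0],"dr": [0,0,0]},
  {"grip": -1,"travel": [-1.2,0,0],"dr": [0,0,0]},
  {"grip": -1,"travel": [-1.2,0,0],"dr": [0,0,0]},
  {"grip": -1,"travel": [-1.2,0,0],"dr": [0,0,0]},
])

```text
t: 4.05
tcp_pos: [0.5756, -0.0748, 0.0282]
tool_rot: [-2.142, 2.298, -0.0]
force: [-1.1, 0.2, 0.6]
width: 0.0
gripper_force: 0.0
```

Call:
send_rows([
  {"grip": -1,"travel": [-0.06,0,0],"dr": [0,0,0]},
  {"grip": -1,"travel": [-0.12,0,0],"dr": [0,0,0]},
])

```text
t: 4.3
tcp_pos: [0.5757, -0.0716, 0.0281]
tool_rot: [2.142, -2.298, 0.0]
force: [-0.3, 0.0, -0.4]
width: -0.0006
gripper_force: 0.3
```

Call:
send_rows([
  {"grip": -1,"travel": [-0.06,0,0],"dr": [0,0,0]},
  {"grip": -1,"travel": [-0.12,0,0],"dr": [0,0,0]},
])

```text
t: 4.55
tcp_pos: [0.576, -0.0677, 0.0281]
tool_rot: [2.142, -2.298, 0.0]
force: [0.7, -1.1, 0.8]
width: -0.0001
gripper_force: 0.3
```

Call:
send_rows([
  {"grip": -1,"travel": [-0.06,0,0],"dr": [0,0,0]},
  {"grip": -1,"travel": [-0.12,0,0],"dr": [0,0,0]},
])

```text
t: 4.8
tcp_pos: [0.5762, -0.0641, 0.0281]
tool_rot: [2.142, -2.298, -0.0]
force: [-0.1, -0.3, 0.2]
width: -0.0001
gripper_force: 0.3
```

Call:
send_rows([
  {"grip": -1,"travel": [-0.06,0,0],"dr": [0,0,0]},
  {"grip": -1,"travel": [-0.12,0,0],"dr": [0,0,0]},
])

```text
t: 5.05
tcp_pos: [0.5765, -0.0604, 0.0281]
tool_rot: [-2.142, 2.298, -0.0]
force: [-0.1, -0.2, -0.3]
width: -0.0001
gripper_force: 0.4
```

Run:
```python
from h import *
F=[]
for i in range(5): b=manip.read_camera("scene");F.append(manip.read_state()["force"])
print(np.mean(F,0))
cv2.imwrite("pics/m4.png",cv2.resize(b[140:260,250:370],(600,600),interpolation=cv2.INTER_CUBIC)[:,:,::-1])
```

```text
[-0.12248129  0.1857039  -0.18038769]
```

View pics/m4.png

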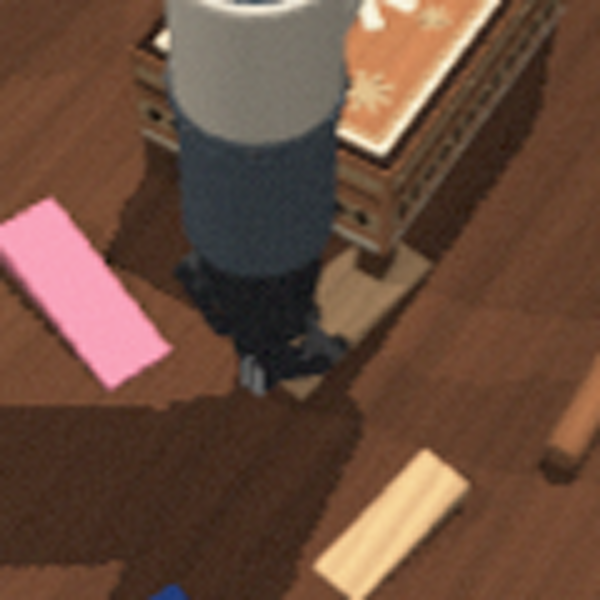

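The wedge runs under the leg (leg at about (375,262) in the crop), well within the wedge's width, and no resistance yet. I'll continue.

Call:
send_rows([
  {"grip": -1,"travel": [-0.06,0,0],"dr": [0,0,0]},
  {"grip": -1,"travel": [-0.12,0,0],"dr": [0,0,0]},
  {"grip": -1,"travel": [-0.12,0,0],"dr": [0,0,0]},
])

```text
t: 5.68
tcp_pos: [0.5767, -0.0569, 0.0281]
tool_rot: [2.142, -2.298, -0.0]
force: [0.2, 0.1, 0.5]
width: -0.0001
gripper_force: 0.4
```

Call:
send_rows([
  {"grip": -1,"travel": [-0.06,0,0],"dr": [0,0,0]},
  {"grip": -1,"travel": [-0.12,0,0],"dr": [0,0,0]},
  {"grip": -1,"travel": [-0.12,0,0],"dr": [0,0,0]},
])

```text
t: 6.05
tcp_pos: [0.5766, -0.0547, 0.0281]
tool_rot: [2.141, -2.296, 0.001]
force: [-0.1, -6.8, -0.7]
width: 0.0002
gripper_force: 3.3
```

Firm resistance now: 6.8 N with the push lagging 1.5 mm, so the wedge has seated. I'll back off, lift and move over the corner.

Call:
send_rows([
  {"grip": -1,"travel": [0.4,0,0],"dr": [0,0,0]},
  {"grip": -1,"travel": [1.0,0,0],"dr": [0,0,0]},
  {"grip": -1,"travel": [1.0,0,0],"dr": [0,0,0]},
  {"grip": -1,"travel": [1.0,0,-2],"dr": [0,0,0]},
  {"grip": -1,"travel": [1.0,0,-4],"dr": [0,0,0]},
  {"grip": -1,"travel": [1.0,0,-5.3],"dr": [0,0,0]},
  {"grip": -1,"travel": [1.0,0,-5.3],"dr": [0,0,0]},
])

```text
t: 6.92
tcp_pos: [0.5769, -0.0835, 0.1912]
tool_rot: [-2.138, 2.293, -0.008]
force: [-0.7, -0.6, -0.9]
width: -0.0002
gripper_force: 0.0
```

Run:
```python
from h import *
F=[]
for i in range(3): b=manip.read_camera("scene");F.append(manip.read_state()["force"])
print(np.mean(F,0))
plan([.588,.059,.165],-94)
cv2.imwrite("pics/m5.png",cv2.resize(b[140:260,250:370],(600,600),interpolation=cv2.INTER_CUBIC)[:,:,::-1])
```

```text
[-0.2344714   0.12540683 -0.87295302]
t 7.08 tcp [ 0.5743 -0.0832  0.1859] F [-0.01  0.12 -1.02] travel [-4.76  -0.125  0.7  ] dr [ 0.018  0.005 -0.006]
```

View pics/m5.png

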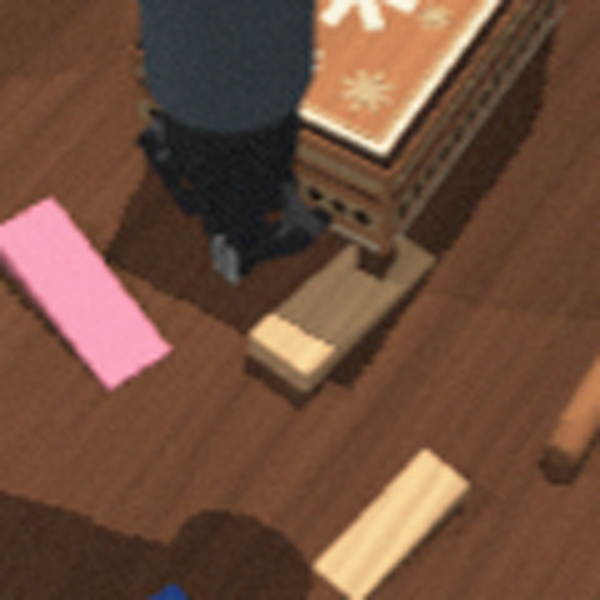

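The wedge is under the leg, roughly centred across its width, and the chest corner at (385,255) has not moved. Next I'll go over the corner and press gradually.

Call:
send_rows([
  {"grip": -1,"travel": [-1.5,0,0],"dr": [0,0,0]},
  {"grip": -1,"travel": [-3.0,-0.1,0],"dr": [0,0,0]},
  {"grip": -1,"travel": [-4.76,-0.12,0],"dr": [0,0,0]},
  {"grip": -1,"travel": [-4.76,-0.12,0.4],"dr": [0,0,0]},
  {"grip": -1,"travel": [-4.76,-0.12,0.7],"dr": [0,0,0]},
  {"grip": -1,"travel": [-4.76,-0.12,0.7],"dr": [0,0,0]},
  {"grip": -1,"travel": [-4.76,-0.12,0.7],"dr": [0,0,0]},
])

```text
t: 7.95
tcp_pos: [0.5886, 0.0579, 0.1662]
tool_rot: [2.141, -2.299, 0.0]
force: [-0.2, -0.8, 0.1]
width: 0.0001
gripper_force: 0.0
```

Call:
send_rows([
  {"grip": -1,"travel": [0,0,0.13],"dr": [0,0,0]},
  {"grip": -1,"travel": [0,0,0.26],"dr": [0,0,0]},
  {"grip": -1,"travel": [0,0,0.26],"dr": [0,0,0]},
])

```text
t: 8.32
tcp_pos: [0.5882, 0.0587, 0.1579]
tool_rot: [2.142, -2.298, -0.001]
force: [0.1, 0.7, 0.8]
width: 0.0002
gripper_force: 0.0
```

Call:
send_rows([
  {"grip": -1,"travel": [0,0,0.07],"dr": [0,0,0]},
  {"grip": -1,"travel": [0,0,0.13],"dr": [0,0,0]},
  {"grip": -1,"travel": [0,0,0.13],"dr": [0,0,0]},
])

```text
t: 8.7
tcp_pos: [0.5884, 0.0589, 0.1542]
tool_rot: [2.142, -2.298, -0.0]
force: [-0.2, -0.6, -0.5]
width: -0.0002
gripper_force: 0.0
```

Call:
send_rows([
  {"grip": -1,"travel": [0,0,0.05],"dr": [0,0,0]},
  {"grip": -1,"travel": [0,0,0.05],"dr": [0,0,0]},
])

```text
t: 8.95
tcp_pos: [0.5884, 0.0589, 0.1527]
tool_rot: [2.142, -2.298, -0.0]
force: [-0.0, -0.6, -0.4]
width: -0.0002
gripper_force: 0.0
```

Call:
send_rows([
  {"grip": -1,"travel": [0,0,0.05],"dr": [0,0,0]},
  {"grip": -1,"travel": [0,0,0.05],"dr": [0,0,0]},
])

```text
t: 9.2
tcp_pos: [0.5887, 0.0589, 0.1521]
tool_rot: [-2.142, 2.297, -0.001]
force: [-2.3, 0.4, 4.8]
width: 0.0002
gripper_force: 2.2
```

Call:
send_rows([
  {"grip": -1,"travel": [0,0,0.03],"dr": [0,0,0]},
  {"grip": -1,"travel": [0,0,0.03],"dr": [0,0,0]},
])

```text
t: 9.45
tcp_pos: [0.5887, 0.0589, 0.152]
tool_rot: [-2.142, 2.297, -0.002]
force: [-3.9, 0.0, 8.2]
width: 0.0001
gripper_force: 4.4
```

At 8 N the top at 0.152 (tips at 135 mm) does not sink, whereas an unwedged chest rocks at 3 N. I'll add a touch more and verify.

Call:
send_rows([
  {"grip": -1,"travel": [0,0,0.02],"dr": [0,0,0]},
  {"grip": -1,"travel": [0,0,0.02],"dr": [0,0,0]},
  {"grip": -1,"travel": [0,0,0.02],"dr": [0,0,0]},
])

```text
t: 9.82
tcp_pos: [0.5888, 0.0588, 0.152]
tool_rot: [-2.142, 2.296, -0.002]
force: [-4.9, 1.5, 11.0]
width: -0.0002
gripper_force: 5.6
```

Run:
```python
from h import *
F=[]
for i in range(10): b=manip.read_camera("scene");s=manip.read_state();F.append(s["force"])
print(np.mean(F,0),np.std(F,0),s["tcp_pos"])
cv2.imwrite("pics/m6.png",cv2.resize(b[140:260,250:370],(600,600),interpolation=cv2.INTER_CUBIC)[:,:,::-1])
```

```text
[-4.95070927  0.81800989 11.40898476] [0.29720771 0.50026907 0.51103257] [0.58875516 0.05881573 0.15195473]
```

View pics/m6.png

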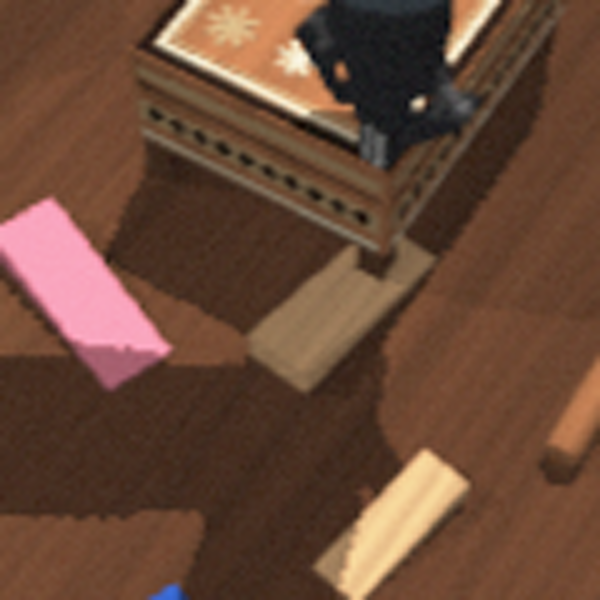

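The chest is level and its corner hasn't moved ((385,252) in the crop). The leg stands on the wedge, and the press holds steady at 11 N with no sinking. Handing in.

```bash
python3 -c "
from cell import manip
print(manip.finish_job())"
```

```text
the job is handed in; nothing more can be done
None
```

The wedge is seated under the short leg and the chest stands level. I handed the job in while holding a steady press of about 11 N over that leg, and the chest did not rock; no verdict came back.

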